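# Prove a forged chisel in the check nest and hold it up to sight its edge

### The arm

A 6-joint arm with a two-finger parallel gripper is mounted at the origin on the work surface. World frame = base frame: x ahead of the robot, y to its left, z up, the work surface at z = 0. Lengths are in mm, angles in rad, forces in N, time in s.
With the tool pointing down it reaches from about 275 to 1000 mm from the base axis. Payload 8.4 kg.
Tool frame: the origin (TCP) lies at the very end of the fingers, on their centre line; the grasp point (between the pads) lies 19 mm behind it (r.tcp_to_grasp is the distance from the TCP to the grasp point, in mm); z points along the fingers, y is the line along which they close (so a half turn about z gives the same grasp; the last joint's range is limited). The gripper opens to 85 mm and grips with 20 to 120 N. Pads are 22 mm wide; open, the fingers measure 114 mm over their backs; the gripper's body (76 mm by 85 mm) begins 54 mm behind the grasp point. The pads swing forward as they close: fully open they stand 13 mm farther back than shut.
Start: joints at [1.166, 0.353, 1.633, -0, 1.155, -0.002], TCP at [244.996, 574.982, 231.281] pointing down, gripper open.
Joint ranges: [-2.63, 2.63], [-0.92, 2.1], [0.06, 2.66], [-1.3, 4.44], [0, 2.69], [-3.02, 3.02]. Speed limits (rad/s): [2.22, 2.22, 2.79, 3.14, 3.14, 3.14].

### API

Orientations are given as [roll, pitch, yaw] about the fixed x, y, z axes, in that order (R = Rz(yaw) Ry(pitch) Rx(roll)).
In Python, from rig import r gives the robot as it stands. The module is installed in compiled form; this text tells all that it offers.
- The arm moves only by the tool play_rows, never from a script. Its argument "rows" is a list of rows, each an object with "dp": the shift along the tool's x, y, z in units of 40 mm (1.0 is 40 mm), a list of three; "turn": the turn, a rotation vector about the tool's x, y, z in units of 6 degrees (1.0 is 6 degrees), a list of three; "fingers": the closure, from 0 (fully open) to 1 (shut). In form: [{"dp": [tx, ty, tz], "turn": [wx, wy, wz], "fingers": fingers}, ...]. A call has 1 to 5 rows; each row shifts and turns the commanded pose from where the row before left it, along the tool's axes as they then stand; what a row does not reach is not made up. A row lasts 1/12 s, in which the tool goes at most 41.7 mm and 7.16 degrees, less where a joint would pass 70% of its speed; a pose out of reach is approached as far as the arm can. A call is refused whole if a number of a shift passes 1 or a number of a turn 1, either way. A call with a gripper value outside its range is refused whole. The fingers move at their own pace and stop on an object; "force" is the grip in N (left out, the last holds). Time passes only in rows, so rows that do not move let the fingers close. It gives the time, the measured TCP pose, the force, the opening and the grip force at its end, in the units of the state.
- r.sense(): the state, without advancing time (a new reading comes with each control period).
- r.grab_frame(name): name is "scene" or "top" or "wrist"; returns a dict with "pixels" (480x640x3 uint8, red, green, blue), "fx", "fy", "cx", "cy" (pixels), "dist" ([k1, k2, p1, p2, k3] as OpenCV has them; the pictures are not rectified), "pose" (4x4, takes a point from camera to world coordinates). Camera axes: x right, y down, z forward; pixel columns grow to the right and rows downward; lengths in mm; the calibration is good to about 2 mm. A picture is of the moment at which its call begins. There is no depth.
- r.sign_off(): hands the job in; it is judged then, once.
The state is a dict: "clock": time; "qpos": joint angles; "qvel": joint speeds; "joint_efforts": joint torques, N m; "eef_pos": TCP position; "tcp_rot": TCP orientation; "contact_force": force on the tool from outside, world axes, zero at the start; "wrist_torque": the same for the moment, N m; "opening": opening from 0.0 (shut) to 1.0 (fully open); "grasp_force": force on a finger pad.
Only numpy, scipy, OpenCV 4.12 (cv2) and the standard library are available. Lean on these libraries where they do the work, as an engineer would, in place of code of your own. Each camera call takes 0.05 s, during which the arm holds its last target. There are 200 camera calls.

### The job

Prove the forged chisel that stands in the check nest: swing the toggle clamp's arm over centre and down until its pad rests on the chisel's head, then swing the arm back past upright so that it stays open. Then draw the chisel up out of the block, turn it well over, nearer level than upright, and finish while still holding it like that in the gripper, still and with all of it at least 15 cm above the bench, touching nothing but the gripper. Leave the hammer, the file and the wood offcut where they lie.

Things in the scene. Friction and masses are not known exactly. Their poses are not given: they have to be found in the camera images.
- nest: Check nest bolted to the bench: steel base plate 100 x 210 x 12 mm with a steel block 70 x 70 mm, top 75 mm above the bench, and two grey upright cheeks carrying the clamp (46 mm over both in x, 36 mm in y, tops 200 mm above the bench). Origin on the bench under the socket's centre; z up; +y towards the clamp's hinge; +x roughly away from the robot (within 0.35 rad).
- socket (a point): Centre of the socket's mouth in the block's top face, 75 mm above the bench. The socket is square, 19.5 mm wide, sides along the nest's x and y, 58 mm deep (floor 17 mm above the bench). The clamp's cheeks stand centred 95 mm from it in the nest's +y.
- clamp (a joint): Angle of the clamp's arm. 0: level, pad on the head of the seated chisel; grows as it swings up and back; 1.57: upright; 1.95: open stop. Starts open, beyond 1.65. Arm 20 mm wide, 14 mm thick, 0.3 kg, with hinge friction: it stays where left from about 1.2 up, falls slowly shut from lower. Counts as down on the head below 0.03.
- clamp_pad (a point): Centre of the face of the arm's round rubber pad (19 mm across): 95 mm from the hinge along the arm, 18 mm to the arm's underside. It moves with the arm.
- clamp_grip (a point): Point on the axis of the cross bar handle at the arm's end (round, 12 mm thick, 130 mm long, 65 mm to each side of the arm's middle, parallel to the hinge), on the robot's side, 42 mm from the arm's middle plane. It moves with the arm: in the nest's frame x = -42, y = 95 - 130 cos(angle), z = 185 + 130 sin(angle) mm.
- clamp_hinge (a point): Centre of the clamp's hinge pin, which lies along the nest's x axis: in the nest's frame x = 0, y = 95 mm, z = 185 mm above the bench.
- chisel: Forged chisel, 18 mm square dark steel bar, 150 mm long, 0.22 to 0.4 kg, standing loosely edge down in the socket, flats along the nest's x and y, leaning up to 3 degrees. Origin: middle of the edge, 17 mm above the bench; z along the bar to the head. Lowest 24 mm taper in y to a 4 mm edge along x; last 11 mm 15 mm square. Centre of mass about 75 mm from the edge.
- chisel_head (a point): Centre of the chisel's head face, 150 mm from the edge along the bar; 167 mm above the bench while seated.
- hammer: Bystander: a hammer lying flat on the bench to the robot's right, about 260 mm long. Origin on the bench under it.
- file: Bystander: a flat file with a wooden handle, 300 mm long, 24 mm high, lying across the bench beyond the nest. Origin on the bench under it; x along the blade.
- offcut: Bystander: a wood offcut 100 x 70 x 40 mm, to the robot's left. Origin at the centre of its underside.
Mind the look-alikes: they are no part of the job. There is more than one size of the nest; the one meant has the size given above.

How it is judged (in metres and radians):
On the way, in this order (a step that is already met when the one before it is completed fails the run):
1. the clamp's arm is down with its pad resting on the head of the chisel, which is seated in the nest (value of joint clamp below 0.03 rad and height (world z) of chisel_head below 0.172 m and horizontal distance between chisel and nest below 0.01 m), for 0.3 s.
2. the arm is swung back past upright, the chisel still in the nest (value of joint clamp above 1.58 rad and height (world z) of chisel below 0.05 m), for 0.1 s.
3. the chisel is drawn clear above the block (height (world z) of chisel above 0.08 m and contact force between the fingers and chisel above 1 N), for 0.1 s.
At the end, for the whole second after the job is handed in: Held in the gripper: chisel still (under 3 cm/s, 0.2 rad/s), both ends at least 15 cm above the bench, axis over 45 degrees from vertical, touching no nest, clamp or bystander; clamp arm past upright (over 1.57 rad); hammer, file and offcut within 3 cm of where they lay (height (world z) of each of chisel, chisel_head above 0.15 m and angle between chisel's own z axis and vertical between 0.79 and 2.35 rad and contact force between the fingers and chisel above 1 N and contact force between chisel and nest below 0.1 N and linear speed of chisel below 0.03 m/s and angular speed of chisel below 0.2 rad/s and value of joint clamp above 1.57 rad and contact force between chisel and hammer below 0.1 N and contact force between chisel and file below 0.1 N and contact force between chisel and offcut below 0.1 N and distance of each of hammer, file, offcut from where it was at the start of the episode below 0.03 m); the arm keeps its last pose, push and grip.
It fails at once if a bystander (hammer, file or offcut) is moved more than 3 cm (distance of any of hammer, file, offcut from where it was at the start of the episode above 0.03 m).
It also fails if it takes over 61 s, if anything falls off the work surface, if the arm or the gripper's body presses on something with over 40 N, if the wrist force passes 120 N, or if a joint passes its speed limit or range.

## Working session

There is one attempt and no reset: what is moved stays moved. The work goes in short steps, Python scripts to look and compute and a tool call to move; the robot and the scene stay as the last step left them, time stands still between calls to the robot, and variables do not carry over. Pictures are saved under pics/ and viewed, at most 10 in all, crops included, and the job is handed in when it is done.

Besides the shell and the picture viewer there is one more tool, called after ">>>" as name(argument=value, ...) on one line, values as JSON. play_rows: Moves the arm, as the interface text tells. Its arguments: {"type":"object","properties":{"rows":{"type":"array"},"force":{"type":"number"}},"required":["rows"]}

```bash
mkdir -p pics; python3 - <<'E'
from rig import r
import cv2,pickle,numpy as np
D={}
for n in("scene","top"):
    f=r.grab_frame(n);D[n]=f
    cv2.imwrite(f"pics/{n}0.png",f["pixels"][:,:,::-1]); print(n,f["fx"],f["cx"],f["cy"],f["dist"],np.round(f["pose"],3).tolist())
pickle.dump(D,open("d0.pkl","wb"))
s=r.sense();print(s)
print(r.tcp_to_grasp)
E
```

```text
scene 492.9321259531033 322.84219283001397 242.43941031514495 [-0.05456522  0.          0.          0.          0.        ] [[0.869, 0.374, -0.325, 1021.809], [0.495, -0.649, 0.577, -700.981], [0.005, -0.662, -0.749, 1018.904], [0.0, 0.0, 0.0, 1.0]]
top 574.7923479722494 318.5219958065623 239.0835294213198 [-0.14477835  0.          0.          0.          0.        ] [[0.016, -0.995, 0.095, 492.205], [-1.0, -0.016, -0.004, 3.866], [0.005, -0.095, -0.995, 1474.236], [0.0, 0.0, 0.0, 1.0]]
{'clock': 0.1, 'qpos': array([ 1.16558960e+00,  3.53597383e-01,  1.63407003e+00,  9.83944066e-08,
        1.15520103e+00, -2.37021630e-03]), 'qvel': array([ 3.52186982e-04, -2.09862949e-03, -1.14750502e-03, -4.32601987e-05,
       -1.26086930e-03, -2.02803961e-03]), 'joint_efforts': array([-1.03198123e-03, -6.06356621e+01, -3.42820716e+01,  2.84686024e-05,
        3.80170692e-03,  1.76737029e-05]), 'eef_pos': array([244.82968394, 574.57788927, 230.62081353]), 'tcp_rot': array([-3.14031687e+00, -3.11385274e-06,  2.73875610e+00]), 'contact_force': array([ 0.15611783, -0.01327751, -0.36065806]), 'wrist_torque': array([ 0.00918776,  0.01189327, -0.00339643]), 'grasp_force': 0.0, 'opening': 1.0003560069643243}
18.700000000000003
```

View pics/scene0.png

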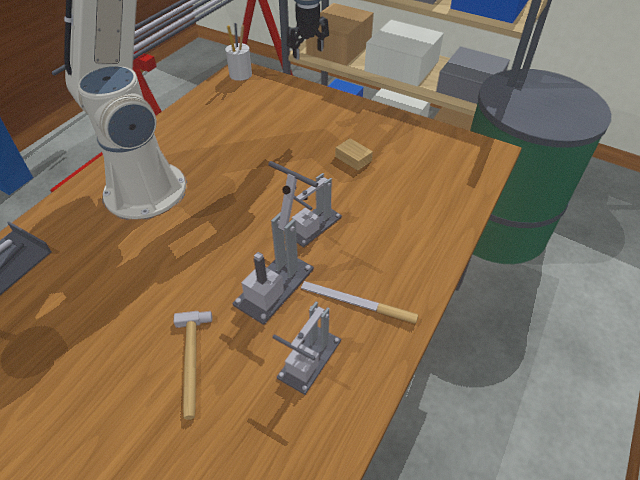

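View pics/top0.png

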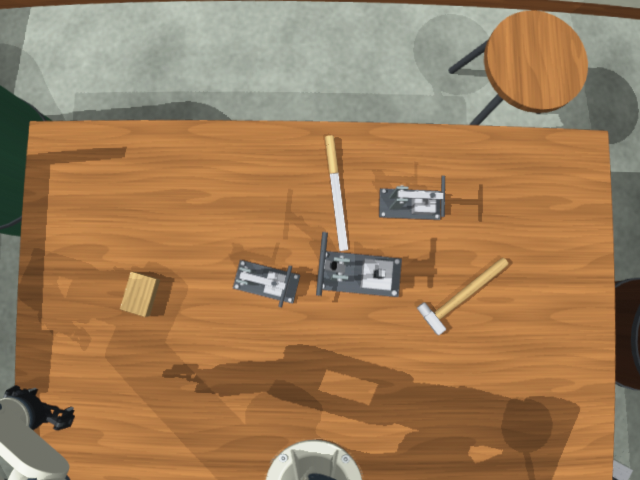

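The true nest is the middle, larger one: in the top view the chisel is near (378,273) and the clamp bar near (323,264). In the scene view the chisel is at (259,268) and the bar runs from (268,163) to (318,187). Zooming in on both.

```bash
cat > h.py <<'E'
import numpy as np,cv2,pickle
def ray(f,u,v):
    K=np.array([[f["fx"],0,f["cx"]],[0,f["fy"],f["cy"]],[0,0,1]])
    p=cv2.undistortPoints(np.array([[[u,v]]],float),K,np.array(f["dist"]))[0,0]
    T=np.array(f["pose"]);return T[:3,3],T[:3,:3]@np.array([p[0],p[1],1])
def onz(f,u,v,z):
    o,d=ray(f,u,v);return o+d*(z-o[2])/d[2]
def proj(f,P):
    T=np.linalg.inv(np.array(f["pose"]));K=np.array([[f["fx"],0,f["cx"]],[0,f["fy"],f["cy"]],[0,0,1]])
    return cv2.projectPoints(np.array(P,float).reshape(-1,1,3),cv2.Rodrigues(T[:3,:3])[0],T[:3,3],K,np.array(f["dist"]))[0][:,0]
def two(f,a,g,b):
    o,d=ray(f,*a);p,e=ray(g,*b)
    A=np.c_[d,-e];s=np.linalg.lstsq(A,p-o,rcond=None)[0]
    x,y=o+d*s[0],p+e*s[1];return (x+y)/2,np.linalg.norm(x-y)
E
python3 - <<'E'
import pickle,cv2,numpy as np
D=pickle.load(open("d0.pkl","rb"))
a=cv2.resize(D["top"]["pixels"][225:305,310:410],None,fx=6,fy=6,interpolation=2)[:,:,::-1]
cv2.imwrite("pics/c1.png",a)
a=cv2.resize(D["scene"]["pixels"][155:325,225:335],None,fx=3.5,fy=3.5,interpolation=2)[:,:,::-1]
cv2.imwrite("pics/c2.png",a)
E
```

```text
(no output)
```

View pics/c1.png

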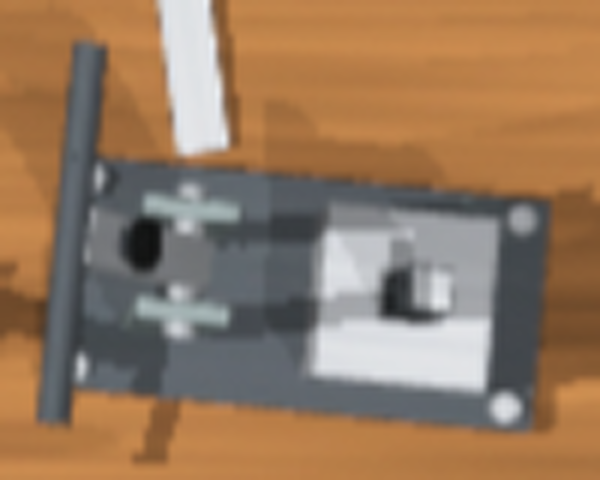

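View pics/c2.png

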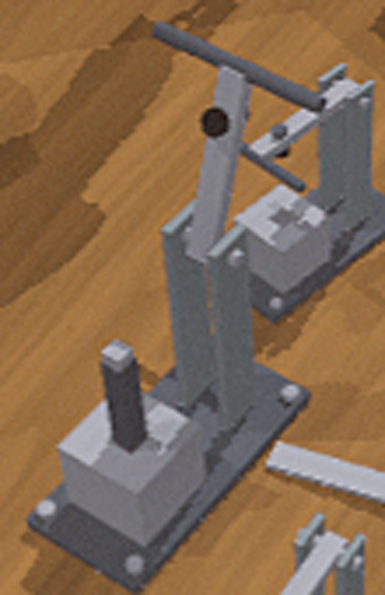

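```bash
python3 - <<'E'
from h import *
D=pickle.load(open("d0.pkl","rb"));t,s=D["top"],D["scene"]
T=lambda x,y:(310+x/6-.4,225+y/6-.4); S=lambda x,y:(225+x/3.5-.35,155+y/3.5-.35)
for c in [(328,205),(500,222),(487,392),(308,372)]: print("blk",onz(t,*T(*c),75).round(1))
for c in [(550,200),(535,432),(75,388)]: print("plate",onz(t,*T(*c),12).round(1))
for c in [(143,205),(240,213),(137,312),(228,322)]: print("cheek",onz(t,*T(*c),200).round(1))
print("head",onz(t,*T(432,291),167).round(1), two(t,T(432,291),s,S(118,353)))
print("bar+x",two(t,T(90,45),s,S(322,103)));print("bar-x",two(t,T(55,420),s,S(155,27)))
for n,c in dict(blkS=[(57,450),(135,543),(205,468)]).items():
  for p in c: print(n,onz(s,*S(*p),75).round(1))
for p in [(30,520),(135,590),(310,395)]: print("plS",onz(s,*S(*p),12).round(1))
E
```

```text
blk [ 579.8 -113.6   75. ]
blk [ 574.  -183.9   75. ]
blk [ 504.8 -179.    75. ]
blk [ 511.9 -106.1   75. ]
plate [ 587.3 -213.7   12. ]
plate [ 488.7 -207.8   12. ]
plate [504.6 -12.5  12. ]
cheek [570.9 -34.5 200. ]
cheek [568.5 -70.5 200. ]
cheek [531.3 -32.8 200. ]
cheek [528.2 -66.5 200. ]
head [ 542.  -145.7  167. ] (array([ 542.16953156, -146.55056259,  160.12467232]), np.float64(0.1333413405348365))
bar+x (array([618.42943182, -12.62528529, 306.76357226]), np.float64(0.4417702531435154))
bar-x (array([490.0910814 ,  -3.41531698, 307.78254922]), np.float64(2.781412122726775))
blkS [ 507.7 -183.6   75. ]
blkS [ 596.3 -219.6   75. ]
blkS [ 603.2 -145.9   75. ]
plS [ 493.  -208.5   12. ]
plS [ 589.4 -219.2   12. ]
plS [606.7 -13.2  12. ]
```

>>> play_rows(rows=[{"dp": [0,0,-0.85],"turn": [0,0,-0.63],"fingers": 0},{"dp": [0,0,-0.85],"turn": [0,0,-0.63],"fingers": 0},{"dp": [0,0,-0.85],"turn": [0,0,-0.63],"fingers": 0},{"dp": [0,0,-0.85],"turn": [0,0,-0.63],"fingers": 0},{"dp": [0,0,-0.85],"turn": [0,0,-0.63],"fingers": 0}], force=30)

```text
clock: 0.52
eef_pos: [244.8, 574.6, 402.6]
tcp_rot: [-3.141, -0.0, 3.072]
contact_force: [-0.1, 1.0, -0.3]
opening: 1.002
grasp_force: 0.0
```

>>> play_rows(rows=[{"dp": [-0.45,-0.8,0],"turn": [0,0,0],"fingers": 0},{"dp": [-0.45,-0.8,0],"turn": [0,0,0],"fingers": 0},{"dp": [-0.45,-0.8,0],"turn": [0,0,0],"fingers": 0},{"dp": [-0.45,-0.8,0],"turn": [0,0,0],"fingers": 0},{"dp": [-0.45,-0.8,0],"turn": [0,0,0],"fingers": 0}])

```text
clock: 0.93
eef_pos: [323.3, 407.1, 400.9]
tcp_rot: [-3.141, -0.0, 3.069]
contact_force: [0.5, 0.4, 0.2]
opening: 0.997
grasp_force: 0.0
```

>>> play_rows(rows=[{"dp": [-0.45,-0.8,0],"turn": [0,0,0],"fingers": 0},{"dp": [-0.45,-0.8,0],"turn": [0,0,0],"fingers": 0},{"dp": [-0.45,-0.8,0],"turn": [0,0,0],"fingers": 0},{"dp": [-0.45,-0.8,0],"turn": [0,0,0],"fingers": 0},{"dp": [-0.45,-0.8,0],"turn": [0,0,0],"fingers": 0}])

```text
clock: 1.35
eef_pos: [401.4, 240.9, 401.1]
tcp_rot: [-3.141, -0.0, 3.069]
contact_force: [1.0, 0.3, -0.5]
opening: 1.005
grasp_force: 0.0
```

>>> play_rows(rows=[{"dp": [-0.45,-0.8,0],"turn": [0,0,0],"fingers": 0},{"dp": [-0.45,-0.8,0],"turn": [0,0,0],"fingers": 0},{"dp": [-0.45,-0.8,0],"turn": [0,0,0],"fingers": 0},{"dp": [-0.45,-0.8,0],"turn": [0,0,0],"fingers": 0},{"dp": [0,0,0],"turn": [0,0,0],"fingers": 0}])

```text
clock: 1.77
eef_pos: [465.4, 104.8, 401.0]
tcp_rot: [-3.139, 0.001, 3.065]
contact_force: [0.1, 0.7, -0.7]
opening: 1.0
grasp_force: 0.0
```

>>> play_rows(rows=[{"dp": [-0.335,-0.66,0],"turn": [0,0,0],"fingers": 0},{"dp": [-0.335,-0.66,0],"turn": [0,0,0],"fingers": 0},{"dp": [-0.335,-0.66,0],"turn": [0,0,0],"fingers": 0},{"dp": [-0.335,-0.66,0],"turn": [0,0,0],"fingers": 0},{"dp": [0,0,0],"turn": [0,0,0],"fingers": 0}])

```text
clock: 2.18
eef_pos: [510.7, -3.0, 400.7]
tcp_rot: [-3.14, -0.0, 3.066]
contact_force: [-1.0, 0.4, 0.5]
opening: 1.002
grasp_force: 0.0
```

```bash
python3 - <<'E'
from rig import r
from h import *
f=r.grab_frame("wrist");g=r.grab_frame("top");pickle.dump((f,g),open("d1.pkl","wb"))
cv2.imwrite("pics/w1.png",f["pixels"][:,:,::-1]);s=r.sense();print(s["eef_pos"],s["tcp_rot"],s["qpos"])
print(np.round(f["pose"],3))
R=lambda x,y,z:(542.6+.9973*x+.0729*y,-145.7-.0729*x+.9973*y,z)
print(proj(f,[R(-65,138,307),R(65,138,307),R(0,0,167),R(0,0,75)]).round(0).tolist())
E
```

```text
[5.09382703e+02 1.79130997e-02 4.00784871e+02] [ 3.14135161e+00 -1.13976529e-03  3.06658353e+00] [-3.12639947e-03  4.61454385e-02  1.64621723e+00  3.24628637e-04
  1.45034950e+00 -1.49895265e+00]
[[ 7.40000e-02  9.58000e-01  2.79000e-01  4.40386e+02]
 [ 9.97000e-01 -7.00000e-02 -2.30000e-02  2.43100e+00]
 [-3.00000e-03  2.80000e-01 -9.60000e-01  5.43539e+02]
 [ 0.00000e+00  0.00000e+00  0.00000e+00  1.00000e+00]]
[[317.0, 209.0], [317.0, 386.0], [184.0, 244.0], [209.0, 223.0]]
```

View pics/w1.png

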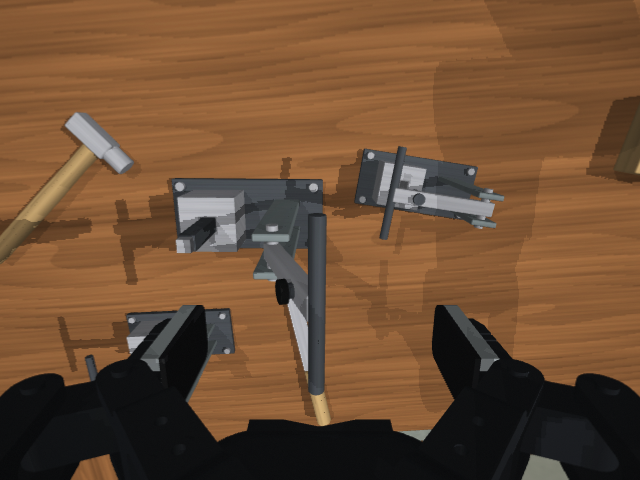

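The bar shows at (317,215)–(317,393) and the chisel head at (184,245), both as predicted. The bar is centred between the fingers, so I'll go down and grip it.

>>> play_rows(rows=[{"dp": [0,-0.1,0.7],"turn": [0,0,0],"fingers": 0},{"dp": [0,0,0.7],"turn": [0,0,0],"fingers": 0},{"dp": [0,0,0.7],"turn": [0,0,0],"fingers": 0},{"dp": [0,0,0.73],"turn": [0,0,0],"fingers": 0},{"dp": [0,0,0],"turn": [0,0,0],"fingers": 0.3}])

```text
clock: 2.7
eef_pos: [505.6, -2.2, 283.0]
tcp_rot: [-3.141, -0.009, 3.07]
contact_force: [-1.4, 0.2, -1.8]
opening: 0.886
grasp_force: 0.0
```

>>> play_rows(rows=[{"dp": [0,0,0],"turn": [0,0,0],"fingers": 0.6},{"dp": [0,0,0],"turn": [0,0,0],"fingers": 0.8},{"dp": [0,0,0],"turn": [0,0,0],"fingers": 1},{"dp": [0,0,0],"turn": [0,0,0],"fingers": 1},{"dp": [0,0,0],"turn": [0,0,0],"fingers": 1}], force=30)

```text
clock: 3.12
eef_pos: [509.8, -3.3, 289.4]
tcp_rot: [3.141, 0.002, 3.069]
contact_force: [-0.9, -0.0, -0.1]
opening: 0.145
grasp_force: 0.0
```

>>> play_rows(rows=[{"dp": [0,0,0],"turn": [0,0,0],"fingers": 1},{"dp": [0,0,0],"turn": [0,0,0],"fingers": 1},{"dp": [0,0,0],"turn": [0,0,0],"fingers": 1},{"dp": [0,0,0],"turn": [0,0,0],"fingers": 1}])

```text
clock: 3.45
eef_pos: [509.8, -3.1, 289.4]
tcp_rot: [3.141, 0.002, 3.068]
contact_force: [-1.6, 1.7, 6.7]
opening: 0.124
grasp_force: 29.4
```

>>> play_rows(rows=[{"dp": [0,-0.47,-0.127],"turn": [0,0,0],"fingers": 1},{"dp": [0,-0.484,-0.055],"turn": [0,0,0],"fingers": 1},{"dp": [0,-0.487,0.017],"turn": [0,0,0],"fingers": 1},{"dp": [0,-0.479,0.09],"turn": [0,0,0],"fingers": 1},{"dp": [0,0,0],"turn": [0,0,0],"fingers": 1}])

```text
clock: 3.87
eef_pos: [503.4, -82.8, 292.0]
tcp_rot: [-3.14, 0.001, 3.067]
contact_force: [-3.7, -2.0, 9.6]
opening: 0.126
grasp_force: 31.9
```

```bash
cat > st.py <<'E'
from rig import r
import numpy as np
s=r.sense();p=s["eef_pos"];d=p-[542.6,-145.7,-18.7]
y=d[0]*.0729+d[1]*.9973;x=d[0]*.9973-d[1]*.0729
print("x %.1f y %.1f z %.1f R %.1f ang %.3f"%(x,y,d[2],np.hypot(95-y,d[2]-185),np.arctan2(d[2]-185,95-y)),s["contact_force"].round(1),s["wrist_torque"].round(2),s["clock"],s["tcp_rot"])
E
python3 st.py
```

```text
x -43.7 y 59.9 z 310.7 R 130.6 ang 1.298 [-3.7 -2.   9.6] [-0.33  0.53 -0.04] 3.8667 [-3.13975368e+00  8.96019218e-04  3.06721422e+00]
```

>>> play_rows(rows=[{"dp": [0,-0.46,0.161],"turn": [0,0,0],"fingers": 1},{"dp": [0,-0.431,0.228],"turn": [0,0,0],"fingers": 1},{"dp": [0,-0.392,0.289],"turn": [0,0,0],"fingers": 1},{"dp": [0,-0.345,0.345],"turn": [0,0,0],"fingers": 1},{"dp": [0,-0.289,0.392],"turn": [0,0,0],"fingers": 1}])

```text
clock: 4.28
eef_pos: [497.5, -157.9, 234.9]
tcp_rot: [-3.141, 0.0, 3.068]
contact_force: [-1.7, 3.5, 0.5]
opening: 0.129
grasp_force: 32.7
```

>>> play_rows(rows=[{"dp": [0,-0.227,0.431],"turn": [0,0,0],"fingers": 1},{"dp": [0,-0.16,0.46],"turn": [0,0,0],"fingers": 1},{"dp": [0,-0.05,0.22],"turn": [0,0,0],"fingers": 1},{"dp": [0,0,0],"turn": [0,0,0],"fingers": 1},{"dp": [0,0,0],"turn": [0,0,0],"fingers": 1}])

```text
clock: 4.7
eef_pos: [495.9, -175.8, 189.6]
tcp_rot: [-3.139, -0.002, 3.068]
contact_force: [-4.9, -8.1, -0.3]
opening: 0.128
grasp_force: 34.3
```

```bash
python3 st.py
```

```text
x -44.3 y -33.4 z 208.3 R 130.5 ang 0.179 [-4.9 -8.1 -0.3] [-1.26  0.55 -0.08] 4.7 [-3.13904308e+00 -1.64353235e-03  3.06839192e+00]
```

>>> play_rows(rows=[{"dp": [0,-0.03,0.3],"turn": [0,0,0],"fingers": 1},{"dp": [0,0,0.23],"turn": [0,0,0],"fingers": 1},{"dp": [0,0,0],"turn": [0,0,0],"fingers": 1},{"dp": [0,0,0.06],"turn": [0,0,0],"fingers": 1},{"dp": [0,0,0],"turn": [0,0,0],"fingers": 1}])

```text
clock: 5.12
eef_pos: [495.7, -178.6, 166.4]
tcp_rot: [-3.136, -0.001, 3.069]
contact_force: [-5.7, -19.4, -1.5]
opening: 0.127
grasp_force: 35.2
```

```bash
python3 st.py
```

```text
x -44.3 y -36.2 z 185.1 R 131.2 ang 0.001 [ -5.7 -19.4  -1.5] [-2.86  0.83 -0.16] 5.1167 [-3.13593895e+00 -1.09534624e-03  3.06943182e+00]
```

>>> play_rows(rows=[{"dp": [0,0.04,0.05],"turn": [0,0,0],"fingers": 1},{"dp": [0,0.02,0.05],"turn": [0,0,0],"fingers": 1},{"dp": [0,0,0],"turn": [0,0,0],"fingers": 1}])

```text
clock: 5.37
eef_pos: [495.8, -178.6, 162.8]
tcp_rot: [-3.132, -0.001, 3.071]
contact_force: [-9.3, -34.9, -2.2]
opening: 0.127
grasp_force: 35.9
```

```bash
python3 st.py
```

```text
x -44.3 y -36.2 z 181.5 R 131.3 ang -0.027 [ -9.3 -34.9  -2.2] [-5.    1.34 -0.15] 5.3667 [-3.13150211e+00 -7.23802085e-04  3.07067715e+00]
```

>>> play_rows(rows=[{"dp": [0,-0.07,0],"turn": [0,0,0],"fingers": 1},{"dp": [0,-0.06,0],"turn": [0,0,0],"fingers": 1},{"dp": [0,0,0],"turn": [0,0,0],"fingers": 1}])

```text
clock: 5.62
eef_pos: [495.7, -178.7, 162.4]
tcp_rot: [-3.141, -0.001, 3.068]
contact_force: [-5.1, -5.8, -0.5]
opening: 0.126
grasp_force: 35.2
```

```bash
python3 st.py; python3 - <<'E'
from rig import r
from h import *
f=r.grab_frame("scene");g=r.grab_frame("top");pickle.dump((f,g),open("d2.pkl","wb"))
a=cv2.resize(f["pixels"][190:330,215:335],None,fx=4,fy=4,interpolation=2)[:,:,::-1]
cv2.imwrite("pics/s2.png",a)
R=lambda x,y,z:(542.6+.9973*x+.0729*y,-145.7-.0729*x+.9973*y,z)
for P in [R(-65,-35,185),R(65,-35,185),R(65,-35,181),R(0,0,167),R(23,95,185)]: print(((proj(f,[P])[0]-[215,190])*4).round(0))
E
```

```text
x -44.3 y -36.4 z 181.1 R 131.4 ang -0.029 [-5.1 -5.8 -0.5] [-0.76  0.59 -0.15] 5.6167 [-3.14100560e+00 -1.09427798e-03  3.06799051e+00]
[ 42. 223.]
[224. 325.]
[225. 330.]
[174. 254.]
[305. 147.]
```

View pics/s2.png

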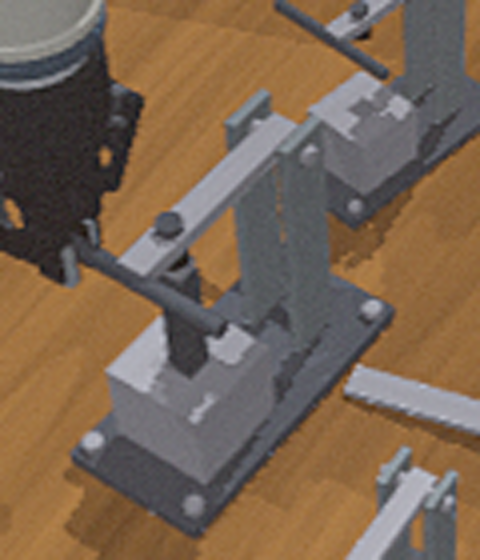

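The arm is nearly level, with the bar's far end at (222,327) in the crop against (224,325) predicted. The pad is just at the head, so I'll press down until the vertical force rises.

>>> play_rows(rows=[{"dp": [0,0,0.04],"turn": [0,0,0],"fingers": 1},{"dp": [0,0,0.04],"turn": [0,0,0],"fingers": 1},{"dp": [0,0,0],"turn": [0,0,0],"fingers": 1},{"dp": [0,0,0],"turn": [0,0,0],"fingers": 1}])

```text
clock: 6.05
eef_pos: [495.8, -178.8, 160.1]
tcp_rot: [-3.14, -0.001, 3.069]
contact_force: [-8.1, -6.0, 8.7]
opening: 0.122
grasp_force: 36.1
```

```bash
python3 st.py
```

```text
x -44.2 y -36.4 z 178.8 R 131.6 ang -0.047 [-8.1 -6.   8.7] [-0.95  1.13 -0.13] 6.05 [-3.13971804e+00 -8.98508449e-04  3.06909616e+00]
```

>>> play_rows(rows=[{"dp": [0,0,0.04],"turn": [0,0,0],"fingers": 1},{"dp": [0,0,0.04],"turn": [0,0,0],"fingers": 1},{"dp": [0,0,0],"turn": [0,0,0],"fingers": 1},{"dp": [0,0,0],"turn": [0,0,0],"fingers": 1},{"dp": [0,0,0],"turn": [0,0,0],"fingers": 1}])

```text
clock: 6.47
eef_pos: [496.0, -178.8, 159.2]
tcp_rot: [-3.139, -0.0, 3.069]
contact_force: [-16.7, -3.8, 33.9]
opening: 0.128
grasp_force: 38.3
```

```bash
python3 st.py
```

```text
x -44.1 y -36.5 z 177.9 R 131.6 ang -0.054 [-16.7  -3.8  33.9] [-0.5   2.49 -0.19] 6.4667 [-3.13946897e+00 -9.72112110e-05  3.06924089e+00]
```

```bash
python3 - <<'E'
from rig import r
from h import *
f=r.grab_frame("scene");g=r.grab_frame("wrist");pickle.dump((f,g),open("d3.pkl","wb"))
a=cv2.resize(f["pixels"][215:295,225:310],None,fx=7,fy=7,interpolation=2)[:,:,::-1].copy()
R=lambda x,y,z:(542.6+.9973*x+.0729*y,-145.7-.0729*x+.9973*y,z)
for z,c in[(185,(0,0,255)),(179,(0,255,0))]:
  for x in(-10,12,65):
    p=((proj(f,[R(x,-35,z)])[0]-[225,215]+.5)*7).astype(int);cv2.circle(a,tuple(map(int,p)),3,c,1)
cv2.imwrite("pics/s3.png",a)
E
```

```text
(no output)
```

View pics/s3.png

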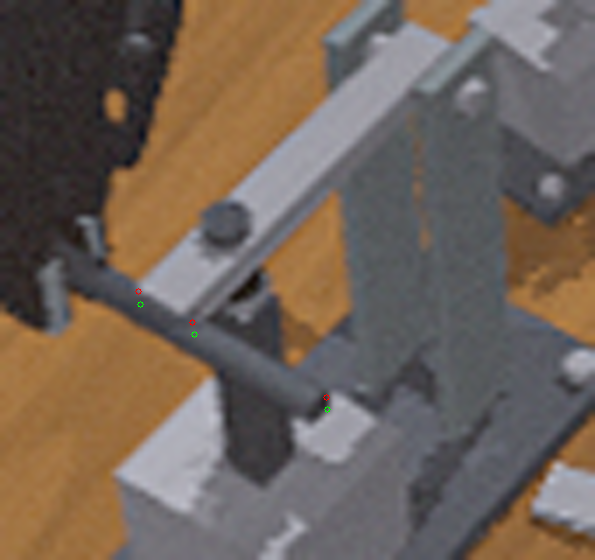

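The pad sits on the head and the arm is level, with a firm 34 N of contact. Swinging back now.

>>> play_rows(rows=[{"dp": [0,0.01,-0.42],"turn": [0,0,0],"fingers": 1},{"dp": [0,0.09,-0.479],"turn": [0,0,0],"fingers": 1},{"dp": [0,0.16,-0.46],"turn": [0,0,0],"fingers": 1},{"dp": [0,0.227,-0.431],"turn": [0,0,0],"fingers": 1},{"dp": [0,0,0],"turn": [0,0,0],"fingers": 1}])

```text
clock: 6.98
eef_pos: [497.4, -159.9, 230.9]
tcp_rot: [-3.137, 0.0, 3.07]
contact_force: [-9.9, -14.3, 7.1]
opening: 0.126
grasp_force: 34.1
```

```bash
python3 st.py
```

```text
x -44.0 y -17.4 z 249.6 R 129.7 ang 0.522 [ -9.9 -14.3   7.1] [-2.32  1.44 -0.2 ] 6.9833 [-3.13694555e+00  4.86229319e-04  3.06980304e+00]
```

>>> play_rows(rows=[{"dp": [0,0.24,-0.4],"turn": [0,0,0],"fingers": 1},{"dp": [0,0.345,-0.345],"turn": [0,0,0],"fingers": 1},{"dp": [0,0.392,-0.289],"turn": [0,0,0],"fingers": 1},{"dp": [0,0.431,-0.228],"turn": [0,0,0],"fingers": 1},{"dp": [0,0.46,-0.161],"turn": [0,0,0],"fingers": 1}])

```text
clock: 7.4
eef_pos: [504.1, -85.7, 288.0]
tcp_rot: [-3.137, 0.004, 3.068]
contact_force: [-3.0, -7.6, 5.4]
opening: 0.123
grasp_force: 32.9
```

```bash
python3 st.py
```

```text
x -42.8 y 57.0 z 306.7 R 127.5 ang 1.268 [-3.  -7.6  5.4] [-1.06  0.49 -0.05] 7.4 [-3.13686351  0.00382798  3.06832596]
```

Now on to about 1.87.

>>> play_rows(rows=[{"dp": [0,0.479,-0.1],"turn": [0,0,0],"fingers": 1},{"dp": [0,0.487,-0.03],"turn": [0,0,0],"fingers": 1},{"dp": [0,0.484,0.045],"turn": [0,0,0],"fingers": 1},{"dp": [0,0.45,0.12],"turn": [0,0,0],"fingers": 1},{"dp": [0,0,0],"turn": [0,0,0],"fingers": 1}])

```text
clock: 7.82
eef_pos: [510.5, -5.2, 284.1]
tcp_rot: [3.14, 0.004, 3.07]
contact_force: [2.1, 2.6, 7.5]
opening: 0.126
grasp_force: 34.9
```

```bash
python3 st.py
```

```text
x -42.3 y 137.7 z 302.8 R 125.4 ang 1.919 [2.1 2.6 7.5] [ 0.27 -0.35 -0.06] 7.8167 [3.13956297 0.00403136 3.07022991]
```

>>> play_rows(rows=[{"dp": [0,0,0],"turn": [0,0,0],"fingers": 0.6},{"dp": [0,0,0],"turn": [0,0,0],"fingers": 0.3},{"dp": [0,0,0],"turn": [0,0,0],"fingers": 0},{"dp": [0,0,0],"turn": [0,0,0],"fingers": 0},{"dp": [0,0,0],"turn": [0,0,0],"fingers": 0}])

```text
clock: 8.23
eef_pos: [508.6, -8.5, 283.0]
tcp_rot: [-3.142, -0.0, 3.068]
contact_force: [-0.4, 0.0, -0.4]
opening: 0.828
grasp_force: 0.0
```

>>> play_rows(rows=[{"dp": [0,0,-0.5],"turn": [0,0,0],"fingers": 0},{"dp": [0,0,-0.7],"turn": [0,0,0],"fingers": 0},{"dp": [0,0,-0.7],"turn": [0,0,0],"fingers": 0},{"dp": [0,0,-0.7],"turn": [0,0,0],"fingers": 0},{"dp": [0,0,-0.4],"turn": [0,0,0],"fingers": 0}])

```text
clock: 8.65
eef_pos: [509.4, -8.5, 406.3]
tcp_rot: [3.141, 0.003, 3.068]
contact_force: [0.6, 0.1, 0.1]
opening: 1.002
grasp_force: 0.0
```

>>> play_rows(rows=[{"dp": [0,-0.7,0],"turn": [0,0,0],"fingers": 0},{"dp": [-0.2,-0.7,0],"turn": [0,0,0],"fingers": 0},{"dp": [-0.3,-0.7,0],"turn": [0,0,0],"fingers": 0},{"dp": [-0.3,-0.7,0],"turn": [0,0,0],"fingers": 0},{"dp": [-0.28,-0.6,0],"turn": [0,0,0],"fingers": 0}])

```text
clock: 9.07
eef_pos: [542.0, -149.0, 403.2]
tcp_rot: [-3.141, 0.0, 3.068]
contact_force: [0.8, -0.2, -0.2]
opening: 1.003
grasp_force: 0.0
```

```bash
python3 st.py; python3 - <<'E'
from rig import r
from h import *
f=r.grab_frame("wrist");g=r.grab_frame("top");h=r.grab_frame("scene");pickle.dump((f,g,h),open("d4.pkl","wb"))
cv2.imwrite("pics/w4.png",f["pixels"][:,:,::-1])
R=lambda x,y,z:(542.6+.9973*x+.0729*y,-145.7-.0729*x+.9973*y,z)
print(proj(f,[R(0,0,167),R(0,0,75),R(-65,138,307),R(65,138,307)]).round(0).tolist())
E
```

```text
x -0.3 y -3.4 z 421.9 R 256.5 ang 1.177 [ 0.8 -0.2 -0.2] [-0.01 -0.03 -0.  ] 9.0667 [-3.14128515e+00  1.48477288e-04  3.06788517e+00]
[[323.0, 203.0], [323.0, 190.0], [554.0, 140.0], [522.0, 333.0]]
```

View pics/w4.png

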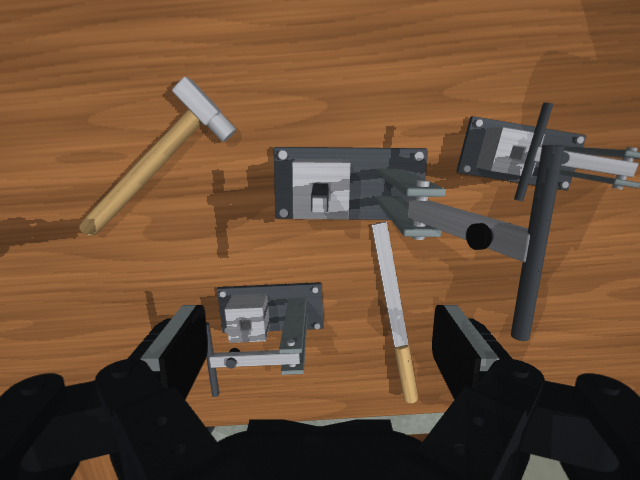

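The chisel head is at (319,202), close to (323,203) predicted, and the clamp stays open with its bar near (537,240). The gripper is over the chisel, so I'll go down.

>>> play_rows(rows=[{"dp": [0,0,0.75],"turn": [0,0,0],"fingers": 0},{"dp": [0,0,0.75],"turn": [0,0,0],"fingers": 0},{"dp": [0,0,0.75],"turn": [0,0,0],"fingers": 0},{"dp": [0,0,0.75],"turn": [0,0,0],"fingers": 0},{"dp": [0,0,0.75],"turn": [0,0,0],"fingers": 0}])

```text
clock: 9.63
eef_pos: [541.4, -146.0, 252.1]
tcp_rot: [3.141, 0.0, 3.069]
contact_force: [1.0, -0.4, -0.4]
opening: 1.001
grasp_force: 0.0
```

>>> play_rows(rows=[{"dp": [0,0,0.75],"turn": [0,0,0],"fingers": 0},{"dp": [0,0,0.75],"turn": [0,0,0],"fingers": 0},{"dp": [0,0,0.75],"turn": [0,0,0],"fingers": 0},{"dp": [0,0,0.75],"turn": [0,0,0],"fingers": 0},{"dp": [0,0,0.3],"turn": [0,0,0],"fingers": 0}])

```text
clock: 10.05
eef_pos: [539.5, -145.5, 117.7]
tcp_rot: [3.14, -0.005, 3.069]
contact_force: [-1.2, 0.7, -1.3]
opening: 0.999
grasp_force: 0.0
```

>>> play_rows(rows=[{"dp": [0,0,0],"turn": [0,0,0],"fingers": 0.3},{"dp": [0,0,0],"turn": [0,0,0],"fingers": 0.5}])

```text
clock: 10.22
eef_pos: [542.0, -146.5, 121.6]
tcp_rot: [3.141, -0.001, 3.069]
contact_force: [0.7, -0.3, -0.4]
opening: 0.747
grasp_force: 0.0
```

```bash
python3 st.py; python3 - <<'E'
from rig import r
from h import *
f=r.grab_frame("wrist")
cv2.imwrite("pics/w5.png",f["pixels"][:,:,::-1])
E
```

```text
x -0.5 y -0.9 z 140.3 R 105.8 ang -0.436 [ 0.7 -0.3 -0.4] [-0.01 -0.01  0.02] 10.2167 [ 3.14136945e+00 -5.64375071e-04  3.06895422e+00]
```

View pics/w5.png

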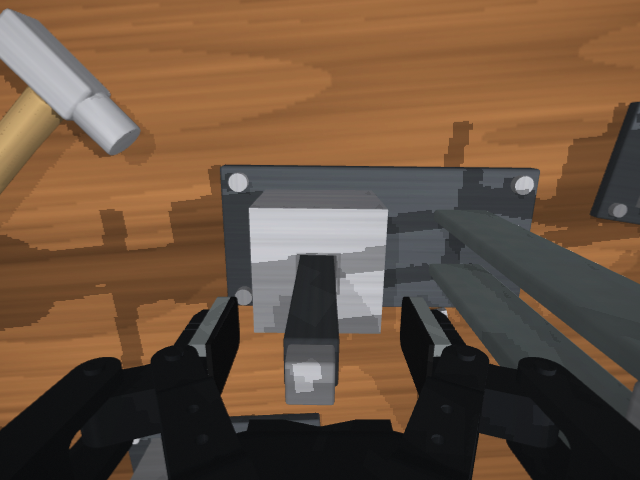

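The chisel stands between the open fingers with its head at (310,375). It is about 3 mm left of finger centre, so I'll shift, lower a bit and close.

>>> play_rows(rows=[{"dp": [0,-0.06,0.15],"turn": [0,0,0],"fingers": 0.5},{"dp": [0,0,0.15],"turn": [0,0,0],"fingers": 0.6},{"dp": [0,0,0],"turn": [0,0,0],"fingers": 1},{"dp": [0,0,0],"turn": [0,0,0],"fingers": 1},{"dp": [0,0,0],"turn": [0,0,0],"fingers": 1}], force=60)

```text
clock: 10.68
eef_pos: [541.7, -148.8, 109.3]
tcp_rot: [3.141, -0.0, 3.068]
contact_force: [0.8, 4.4, -0.1]
opening: 0.198
grasp_force: 59.4
```

>>> play_rows(rows=[{"dp": [0,0,0],"turn": [0,0,0],"fingers": 1},{"dp": [0,0,0],"turn": [0,0,0],"fingers": 1},{"dp": [0,0,0],"turn": [0,0,0],"fingers": 1},{"dp": [0,0,0],"turn": [0,0,0],"fingers": 1}], force=80)

```text
clock: 11.02
eef_pos: [541.7, -148.8, 109.3]
tcp_rot: [3.141, -0.0, 3.068]
contact_force: [-1.5, 5.6, 1.0]
opening: 0.2
grasp_force: 77.8
```

```bash
python3 st.py
```

```text
x -0.6 y -3.2 z 128.0 R 113.5 ang -0.526 [-1.5  5.6  1. ] [ 0.92  0.09 -0.01] 11.0167 [ 3.14087556e+00 -2.70042033e-04  3.06848675e+00]
```

>>> play_rows(rows=[{"dp": [0,0.02,-0.2],"turn": [0,0,0],"fingers": 1},{"dp": [0,0.02,-0.3],"turn": [0,0,0],"fingers": 1},{"dp": [0,0,-0.3],"turn": [0,0,0],"fingers": 1},{"dp": [0,0,-0.3],"turn": [0,0,0],"fingers": 1},{"dp": [0,0,0],"turn": [0,0,0],"fingers": 1}])

```text
clock: 11.43
eef_pos: [542.7, -148.2, 156.3]
tcp_rot: [-3.141, 0.002, 3.069]
contact_force: [-2.8, 0.8, -1.5]
opening: 0.2
grasp_force: 78.7
```

>>> play_rows(rows=[{"dp": [0,0,-0.4],"turn": [0,0,0],"fingers": 1},{"dp": [0,0,-0.5],"turn": [0,0,0],"fingers": 1},{"dp": [0,0,-0.5],"turn": [0,0,0],"fingers": 1},{"dp": [0,0,-0.5],"turn": [0,0,0],"fingers": 1},{"dp": [0,0,-0.5],"turn": [0,0,0],"fingers": 1}])

```text
clock: 11.85
eef_pos: [541.7, -147.8, 250.3]
tcp_rot: [-3.141, 0.0, 3.069]
contact_force: [-0.2, -0.1, -3.3]
opening: 0.201
grasp_force: 78.4
```

>>> play_rows(rows=[{"dp": [0.3,-0.3,-0.6],"turn": [0,0,0],"fingers": 1},{"dp": [0.5,-0.5,-0.6],"turn": [0,0,0],"fingers": 1},{"dp": [0.5,-0.5,-0.6],"turn": [0,0,0],"fingers": 1},{"dp": [0.5,-0.5,-0.6],"turn": [0,0,0],"fingers": 1},{"dp": [0.3,-0.3,-0.6],"turn": [0,0,0],"fingers": 1}])

```text
clock: 12.27
eef_pos: [449.8, -226.6, 370.5]
tcp_rot: [-3.141, -0.0, 3.068]
contact_force: [-0.0, -0.6, -3.6]
opening: 0.199
grasp_force: 78.8
```

```bash
python3 st.py; python3 -c "
from rig import r;print(r.sense()['qpos'],r.sense()['opening'])"
```

```text
x -86.7 y -87.4 z 389.2 R 273.9 ang 0.842 [-0.  -0.6 -3.6] [0.06 0.01 0.01] 12.2667 [-3.14050615e+00 -4.27995060e-04  3.06818058e+00]
[-4.68871766e-01  5.00306376e-02  1.70518545e+00 -1.18766763e-03
  1.38635310e+00 -1.96603845e+00] 0.19948586428090598
```

>>> play_rows(rows=[{"dp": [-0.42,-0.17,0],"turn": [0.19,-0.46,0],"fingers": 1},{"dp": [-0.42,-0.17,0],"turn": [0.38,-0.92,0],"fingers": 1},{"dp": [-0.42,-0.17,0],"turn": [0.38,-0.92,0],"fingers": 1},{"dp": [-0.42,-0.17,0],"turn": [0.38,-0.92,0],"fingers": 1},{"dp": [-0.42,-0.17,0],"turn": [0.38,-0.92,0],"fingers": 1}], force=110)

```text
clock: 12.68
eef_pos: [531.6, -264.9, 384.7]
tcp_rot: [-2.948, 0.435, 3.111]
contact_force: [-0.3, -0.6, -4.6]
opening: 0.194
grasp_force: 107.4
```

>>> play_rows(rows=[{"dp": [-0.42,-0.17,0],"turn": [0.38,-0.92,0],"fingers": 1},{"dp": [-0.42,-0.17,0],"turn": [0.38,-0.92,0],"fingers": 1},{"dp": [-0.42,-0.17,0],"turn": [0.38,-0.92,0],"fingers": 1},{"dp": [-0.42,-0.17,0],"turn": [0.38,-0.92,0],"fingers": 1},{"dp": [-0.42,-0.17,0],"turn": [0.38,-0.92,0],"fingers": 1}])

```text
clock: 13.1
eef_pos: [593.8, -295.1, 440.8]
tcp_rot: [-2.61, 0.886, -2.958]
contact_force: [0.6, -0.4, -3.3]
opening: 0.198
grasp_force: 107.6
```

>>> play_rows(rows=[{"dp": [-0.42,-0.17,0],"turn": [0.38,-0.92,0],"fingers": 1},{"dp": [-0.42,-0.17,0],"turn": [0.38,-0.92,0],"fingers": 1},{"dp": [-0.2,-0.1,0],"turn": [0.19,-0.46,0],"fingers": 1},{"dp": [0,0,0],"turn": [0,0,0],"fingers": 1},{"dp": [0,0,0],"turn": [0,0,0],"fingers": 1}])

```text
clock: 13.52
eef_pos: [610.5, -304.1, 505.5]
tcp_rot: [-2.353, 1.044, -2.745]
contact_force: [0.4, 0.7, -2.6]
opening: 0.197
grasp_force: 108.4
```

>>> play_rows(rows=[{"dp": [0,0,0],"turn": [0,0,0],"fingers": 1},{"dp": [0,0,0],"turn": [0,0,0],"fingers": 1},{"dp": [0,0,0],"turn": [0,0,0],"fingers": 1}])

```text
clock: 13.77
eef_pos: [610.2, -303.9, 502.3]
tcp_rot: [-2.36, 1.041, -2.75]
contact_force: [-0.5, 0.2, -3.4]
opening: 0.194
grasp_force: 108.4
```

```bash
python3 - <<'E'
from rig import r
from h import *
from scipy.spatial.transform import Rotation as R
s=r.sense();print(s["qpos"],s["qvel"].round(3),R.from_euler("xyz",s["tcp_rot"]).as_matrix()[:,2],s["eef_pos"],s["opening"])
f=r.grab_frame("scene");cv2.imwrite("pics/s6.png",f["pixels"][:,:,::-1])
E
```

```text
[-4.64199321e-01 -1.39452118e-01  2.07577855e+00 -5.80603917e-02
  1.33218820e-03 -1.90429044e+00] [ 0.001  0.002  0.001 -0.001 -0.003 -0.001] [ 0.83464535 -0.41798489 -0.35868619] [ 610.18950237 -303.86779168  502.34335862] 0.19406134416141388
```

View pics/s6.png

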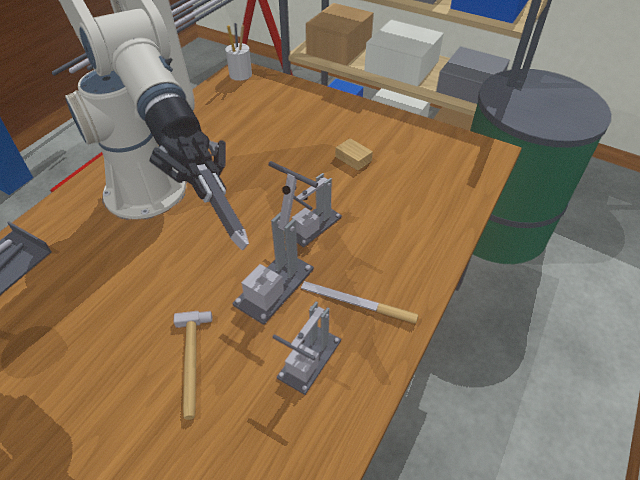

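The chisel is held about 69° over, its tip at (240,240), and the bystanders haven't moved. Joint 5 sits at its limit, so I'll back off a little.

>>> play_rows(rows=[{"dp": [0.2,0.08,0],"turn": [-0.19,0.46,0],"fingers": 1},{"dp": [0.2,0.08,0],"turn": [-0.19,0.46,0],"fingers": 1},{"dp": [0,0,0],"turn": [0,0,0],"fingers": 1},{"dp": [0,0,0],"turn": [0,0,0],"fingers": 1},{"dp": [0,0,0],"turn": [0,0,0],"fingers": 1}])

```text
clock: 14.23
eef_pos: [604.4, -301.2, 487.0]
tcp_rot: [-2.496, 0.969, -2.865]
contact_force: [0.1, -0.3, -3.1]
opening: 0.192
grasp_force: 108.1
```

>>> play_rows(rows=[{"dp": [0,0,0],"turn": [0,0,0],"fingers": 1},{"dp": [0,0,0],"turn": [0,0,0],"fingers": 1},{"dp": [0,0,0],"turn": [0,0,0],"fingers": 1},{"dp": [0,0,0],"turn": [0,0,0],"fingers": 1},{"dp": [0,0,0],"turn": [0,0,0],"fingers": 1}])

```text
clock: 14.65
eef_pos: [604.2, -301.1, 487.0]
tcp_rot: [-2.497, 0.969, -2.867]
contact_force: [-0.8, 0.4, -3.3]
opening: 0.196
grasp_force: 108.1
```

```bash
python3 - <<'E'
from rig import r
from scipy.spatial.transform import Rotation as R
s=r.sense();z=R.from_euler("xyz",s["tcp_rot"]).as_matrix()[:,2]
print(s["qpos"].round(3),s["qvel"].round(3),z,s["eef_pos"],s["opening"],s["grasp_force"])
if s["qpos"][4]>.03 and -.62<z[2]<.3 and abs(s["qvel"]).max()<.02: print(r.sign_off())
E
```

```text
[-0.465 -0.141  2.039  0.003  0.143 -1.966] [-0.     0.    -0.001  0.001  0.002  0.002] [ 0.797215   -0.39919606 -0.45286947] [ 604.23675526 -301.084476    486.96168426] 0.19638017981214237 108.08101773262024
the job is handed in; nothing more can be done
None
```

I handed the job in at about 14.7 s of the 61 s allowed: the clamp was pressed onto the chisel's head and swung back open, and the chisel was drawn out and held still about 63° from vertical, well above the bench; the hand-in gave no verdict.

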